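Put the closed chemical containers away in the colour-coded tray

TASK

Clear the bench: put the four closed containers into the divided tray, each standing upright in the middle of the pad that has the colour of its cap or lid (red, yellow, green, blue). The bottle with the pointed green spout and the open pot are still in use, so leave them standing where they are. Do not tip anything over on the way.

Things in the scene. Friction and masses are not known exactly. Their poses are not given: they have to be found in the camera images.
- red_bottle_mid (a point): Middle (50 mm above its foot, on the axis) of the loose white bottle with a flat red screw cap and a blue band: 46 mm across, 100 mm tall, standing upright on the worktop, about 0.08 kg. Round; its straight body can be gripped from about 20 to 60 mm above the foot. z is up its axis.
- yellow_bottle_mid (a point): Middle (37 mm above its foot, on the axis) of the loose pale bottle with a flat yellow screw cap and a blue band: 43 mm across, 74 mm tall, upright, about 0.09 kg. Round; grip it 20 to 40 mm above the foot. z is up its axis.
- green_bottle_mid (a point): Middle (24 mm above its foot, on the axis) of the loose short white bottle with a wide flat green screw cap and a red band: 38 mm across, 48 mm tall, upright, about 0.04 kg. Round; grip it 18 to 26 mm above the foot. z is up its axis.
- blue_tub_mid (a point): Middle (29 mm above its foot, on the axis) of the loose blue tub with a blue lid: round, slightly tapered, 54 mm across at the foot and 63 mm at the lid, 58 mm tall, upright, about 0.06 kg, among the other small containers (not the blue pot far off at the back left of the bench, which is part of the room). Grip it 30 to 45 mm above the foot. z is up its axis.
- pad_red_top (a point): Centre of the top face of the red pad: a fixed 60 x 60 mm square, 2 mm thick, that covers the floor of one of the four wells of a low grey plastic tray; its top is 5 mm above the worktop. z is up, x and y run along the tray's sides. The tray is fixed to the worktop, 160 x 160 mm; its 2 x 2 wells are 74 x 74 mm inside, 78 mm from centre to centre, and its outer walls and ribs are 4 mm thick and 12 mm high above the worktop. Which colour lies in which well changes.
- pad_yellow_top (a point): Centre of the top face of the yellow pad: a fixed 60 x 60 mm square, 2 mm thick, that covers the floor of one of the four wells of a low grey plastic tray; its top is 5 mm above the worktop. z is up, x and y run along the tray's sides. The tray is fixed to the worktop, 160 x 160 mm; its 2 x 2 wells are 74 x 74 mm inside, 78 mm from centre to centre, and its outer walls and ribs are 4 mm thick and 12 mm high above the worktop. Which colour lies in which well changes.
- pad_green_top (a point): Centre of the top face of the green pad: a fixed 60 x 60 mm square, 2 mm thick, that covers the floor of one of the four wells of a low grey plastic tray; its top is 5 mm above the worktop. z is up, x and y run along the tray's sides. The tray is fixed to the worktop, 160 x 160 mm; its 2 x 2 wells are 74 x 74 mm inside, 78 mm from centre to centre, and its outer walls and ribs are 4 mm thick and 12 mm high above the worktop. Which colour lies in which well changes.
- pad_blue_top (a point): Centre of the top face of the blue pad: a fixed 60 x 60 mm square, 2 mm thick, that covers the floor of one of the four wells of a low grey plastic tray; its top is 5 mm above the worktop. z is up, x and y run along the tray's sides. The tray is fixed to the worktop, 160 x 160 mm; its 2 x 2 wells are 74 x 74 mm inside, 78 mm from centre to centre, and its outer walls and ribs are 4 mm thick and 12 mm high above the worktop. Which colour lies in which well changes.
- spout_bottle_mid (a point): Middle (63 mm above its foot) of a loose white bottle with a green pointed spout and a red band, 40 mm across, 126 mm tall with the spout, upright. Keep arm and gripper clear of what overhangs the bench here: the head of a gooseneck lamp (x 0.63 to 0.69, y 0.21 to 0.29, its underside 0.29 m above the worktop) and the microscope, 0.43 m tall, to the right of y = 0. The bottle is in use and stays where it stands.
- open_pot_mid (a point): Middle (23 mm above its foot) of a loose, open, off-white pot without a lid, 42 mm across, 46 mm tall, upright. It is in use and stays where it stands.

How it is judged:
By the outcome, as a careful person would: the job done as asked, in the order asked, and still so for the second after the job is handed in, with the robot touching nothing.
It also fails if it takes over 86 s, if anything falls off the work surface, if the arm or the gripper's body presses on something with over 40 N, if the wrist force passes 120 N, or if a joint passes its speed limit or range.

ROBOT

A 7-joint arm with a two-finger parallel gripper is mounted at the origin on a cart in front of the work surface, level with it; the furniture and walls round the work are solid. World frame = base frame: x ahead of the robot, y to its left, z up, the work surface at z = 0. Lengths are in m, angles in rad, forces in N, time in s.
With the tool pointing down it reaches from about 0.425 to 0.825 m from the base axis. Payload 3.6 kg.
Tool frame: the origin (TCP) lies where the fingers leave the gripper's body, on its centre line; the fingertips stand 73 mm ahead of it and the grasp point (between the pads) lies 54 mm ahead of it; z points along the fingers, y is the line along which they close (so a half turn about z gives the same grasp; the last joint's range is limited). The gripper opens to 85 mm and grips with 20 to 120 N. Pads are 22 mm wide; open, the fingers measure 114 mm over their backs; the gripper's body (76 mm by 85 mm) begins 54 mm behind the grasp point. The pads swing forward as they close: fully open they stand 13 mm farther back than shut.
Start: joints at [1.163, 0.615, -0.013, 1.423, 0.008, 1.103, -0.04], TCP at [0.242, -0.603, 0.304] pointing down, gripper open.
Joint ranges: [-3.12, 3.12], [-0.3, 2.06], [-1.34, 1.32], [0.26, 2.42], [-1.36, 4.5], [0.01, 1.98], [-2.84, 2.84]. Speed limits (rad/s): [2.79, 2.79, 3.14, 3.14, 3.14, 3.14, 3.14].

INTERFACE

Orientations are given as a unit quaternion [x, y, z, w].
In Python, from station import arm, snapshot, camera_info, ticket gives the robot as it stands. Calls block until the motion is done:
- arm.movep(position, orientation): joint-space move of the TCP to a pose.
- arm.line_to(position, velocity=0.15, ori=None): straight line of the TCP; ori=None keeps the orientation; velocity is the mean speed in m/s.
- arm.move_j(angles): joint-space move.
- arm.move_gripper(opening, effort=None): opening from 0.0 (shut) to 1.0 (fully open); effort is the grip in N (None keeps the last); returns when the fingers have stopped.
- arm.pause(seconds).
- arm.ik(position, orientation): joint angles nearest the present ones, or None.
- snapshot(name): name is "scene" or "top"; returns the picture (420x560x3 uint8, blue, green, red); there is no depth.
- camera_info(name): a dict with "fx", "fy", "cx", "cy" (pixels), "R" (3x3) and "t" (3): a world point X has camera coordinates R X + t. Camera axes: x right, y down, z forward; pixel columns grow to the right and rows downward; lengths in m; the calibration is good to about 2 mm. A picture is of the moment at which its call begins. camera_info takes no time and is no camera call.
A pose or a line that the arm cannot do raises arm.MotionError and nothing moves.
- ticket.finish_job(): hands the job in; it is judged then, once.
Readings, each from a call of its own:
- arm.read_time(): time.
- arm.read_joint_positions(): joint angles.
- arm.read_dq(): joint speeds.
- arm.read_effort(): joint torques, N m.
- arm.read_tool_pos(): TCP position.
- arm.read_eef_rot(): TCP orientation.
- arm.read_ft_force(): force on the tool from outside, world axes, zero at the start.
- arm.read_wrist_torque(): the same for the moment, N m.
- arm.read_opening(): opening from 0.0 (shut) to 1.0 (fully open).
- arm.read_finger_force(): force on a finger pad.
Only numpy, scipy, OpenCV 4.12 (cv2) and the standard library are available. Lean on these libraries where they do the work, as an engineer would, in place of code of your own. Each camera call takes 0.05 s, during which the arm holds its last target. There are 200 camera calls.

## Working session

There is one attempt and no reset: what is moved stays moved. The work goes in short steps, each a Python script; the robot and the scene stay as the last script left them, time stands still between calls to the robot, and variables do not carry over. Pictures are saved under pics/ and viewed, at most 14 in all, crops included, and the job is handed in when it is done.

```bash
ls; mkdir -p pics; python3 - <<'E'
from station import arm, snapshot, camera_info
import cv2
for n in("scene","top"):
    im=snapshot(n); cv2.imwrite(f"pics/{n}0.png",im)
    c=camera_info(n); print(n,c)
print(arm.read_tool_pos(),arm.read_eef_rot(),arm.read_time())
E
```

```text
pics
scene {'fx': 544.1033599168064, 'fy': 544.1033599168064, 'cx': 278.13626934963463, 'cy': 202.45985522422788, 'R': array([[ 0.97634697,  0.21497662,  0.02305756],
       [ 0.14347819, -0.56443691, -0.81291142],
       [-0.16174241,  0.79699186, -0.58193073]]), 't': array([-0.60006458,  0.12420716,  1.07096134])}
top {'fx': 451.8978961116327, 'fy': 451.8978961116327, 'cx': 285.2886403770692, 'cy': 216.97204061829504, 'R': array([[-1.63493854e-02, -9.99861339e-01, -3.16237531e-03],
       [-9.88046811e-01,  1.66409100e-02, -1.53253314e-01],
       [ 1.53284689e-01,  6.18977349e-04, -9.88181876e-01]]), 't': array([0.26600918, 0.54654483, 0.82313113])}
[ 0.24197037 -0.60270064  0.30282984] [ 9.81830469e-01  1.89756413e-01 -2.48455859e-04 -1.17123800e-03] 0.1
```

View pics/scene0.png

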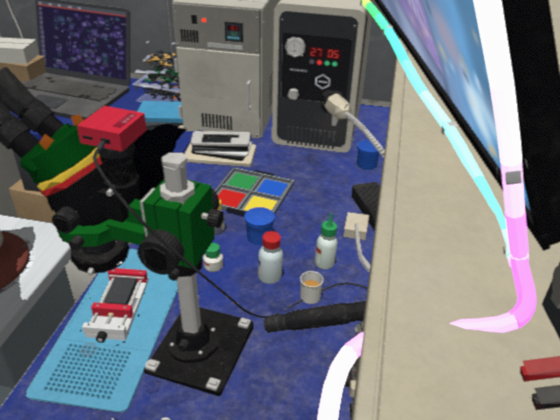

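View pics/top0.png

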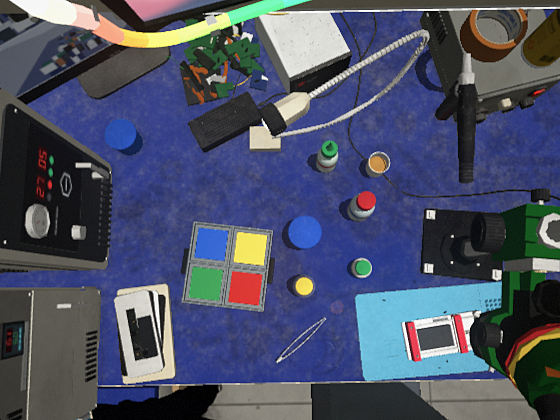

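The top view shows all of it: tray at about (228,266), red cap (366,200), yellow (304,286), green (362,267), blue lid (305,232), spout bottle (329,150) and open pot (377,163). I'll enlarge this area.

```bash
python3 - <<'E'
import cv2
im=cv2.imread("pics/top0.png")[130:330,170:410]
cv2.imwrite("pics/crop0.png",cv2.resize(im,None,fx=3,fy=3,interpolation=cv2.INTER_CUBIC))
E
```

```text
(no output)
```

View pics/crop0.png

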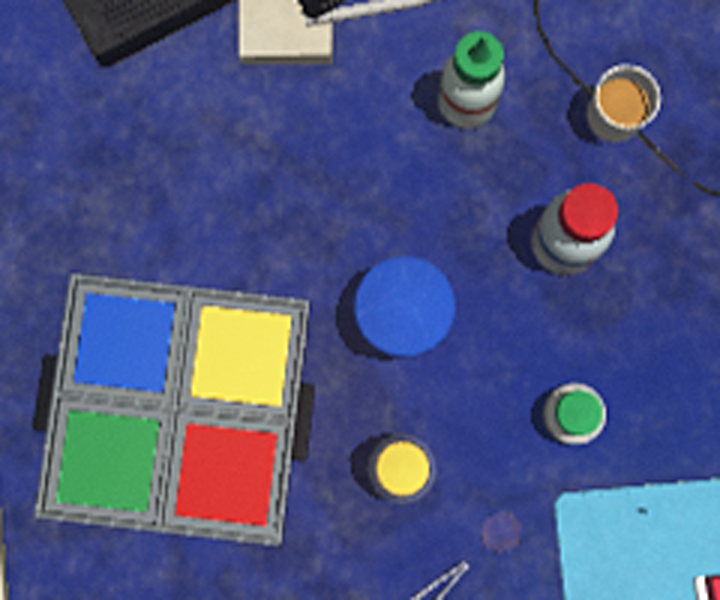

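```bash
cat > h.py <<'E'
import numpy as np
from station import arm, snapshot, camera_info
def ray(n,u,v,z):
    c=camera_info(n); R=np.array(c["R"]); t=np.array(c["t"])
    o=-R.T@t; d=R.T@np.array([(u-c["cx"])/c["fx"],(v-c["cy"])/c["fy"],1])
    return o+d*(z-o[2])/d[2]
def proj(n,X):
    c=camera_info(n); p=np.array(c["R"])@X+c["t"]
    return p[0]/p[2]*c["fx"]+c["cx"],p[1]/p[2]*c["fy"]+c["cy"]
def quat(a):  # tool down, tool y axis at angle a+90deg-ish: x axis at angle a
    return [np.cos(a/2),np.sin(a/2),0,0]
E
python3 - <<'E'
from h import *
np.set_printoptions(precision=4,suppress=True)
P=dict(red=(589,212,.1),yellow=(403,468,.074),green=(580,412,.048),blue=(405,306,.058),spout=(479,58,.098),pot=(627,97,.046),
pb=(124,344,.005),py=(242,356,.005),pg=(108,460,.005),pr=(227,475,.005),c1=(75,276,.012),c2=(308,301,.012),c3=(279,544,.012),c4=(38,518,.012))
W={}
for k,(a,b,z) in P.items():
    W[k]=ray("top",170+(a-1)/3,130+(b-1)/3,z); print(k,W[k],np.hypot(*W[k][:2]).round(3),np.round(proj("scene",W[k])))
C=[W[f"c{i}"] for i in(1,2,3,4)]
print([np.linalg.norm(C[i]-C[i-1]).round(4) for i in range(4)], sum(C)/4,(W['pb']+W['py']+W['pg']+W['pr'])/4)
d=W['pb']-W['py']+W['pg']-W['pr'];e=W['pb']-W['pg']+W['py']-W['pr']
print(np.arctan2(d[1],d[0])-np.pi/2,np.arctan2(e[1],e[0]),np.linalg.norm(d)/2,np.linalg.norm(e)/2)
E
python3 - <<'E'
import cv2
im=cv2.imread("pics/scene0.png")[160:315,190:390]
cv2.imwrite("pics/crop1.png",cv2.resize(im,None,fx=3.8,fy=3.8,interpolation=cv2.INTER_CUBIC))
E
```

```text
red [0.5698 0.1114 0.1   ] 0.581 [269. 236.]
yellow [0.4202 0.2252 0.074 ] 0.477 [211. 201.]
green [0.4529 0.1131 0.048 ] 0.467 [210. 247.]
blue [0.5201 0.2211 0.058 ] 0.565 [257. 215.]
spout [0.667  0.1741 0.098 ] 0.689 [325. 224.]
pot [0.6554 0.0737 0.046 ] 0.66 [309. 278.]
pb [0.5043 0.4051 0.005 ] 0.647 [270. 187.]
py [0.4951 0.3271 0.005 ] 0.593 [258. 205.]
pg [0.4286 0.4148 0.005 ] 0.596 [240. 181.]
pr [0.4177 0.3372 0.005 ] 0.537 [227. 198.]
c1 [0.5492 0.4367 0.012 ] 0.702 [291. 181.]
c2 [0.53   0.2829 0.012 ] 0.601 [268. 216.]
c3 [0.3735 0.3034 0.012 ] 0.481 [204. 201.]
c4 [0.3924 0.4582 0.012 ] 0.603 [231. 167.]
[np.float64(0.1583), np.float64(0.1549), np.float64(0.1579), np.float64(0.156)] [0.4613 0.3703 0.012 ] [0.4614 0.3711 0.005 ]
-0.12895183864686466 -0.12914349280376913 0.07841709039009832 0.07718452089040738
```

View pics/crop1.png

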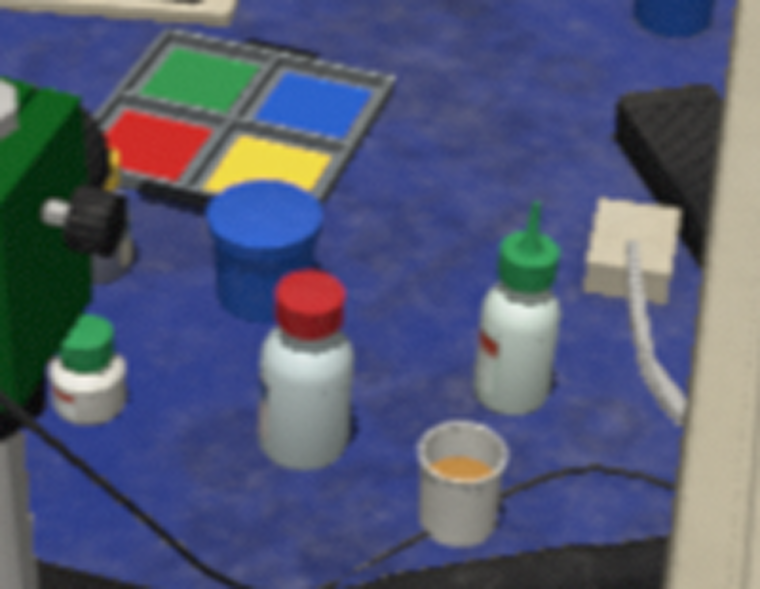

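The scene view agrees with the top-view fixes, apart from a steady 3 px (about 5 mm in x) between the cameras. I'll split that with +2.5 mm in x. Tray sides and well spacing come out right (156–158 and 78 mm, yaw -0.129). I'll use one diagonal yaw for every grasp and place, in the order green, yellow, blue, red, so the tall bottle goes in last. The first move goes up and over the microscope.

```bash
cat >> h.py <<'E'
Q=quat(2.227); B=np.array([.0025,0])
OBJ=dict(green=(.4529,.1131),yellow=(.4202,.2252),blue=(.5201,.2211),red=(.5698,.1114))
PAD=dict(green=(.4286,.4148),yellow=(.4951,.3271),blue=(.5043,.4051),red=(.4177,.3372))
GZ=dict(green=.024,yellow=.031,blue=.038,red=.054)   # grip height above foot
OPEN=dict(green=.68,yellow=.75,blue=1.,red=.8)
DIA=dict(green=.038,yellow=.043,blue=.061,red=.046)
def at(xy,z): return [xy[0]+B[0],xy[1]+B[1],z]
def pick(k,up=.12):
    z=GZ[k]+.054
    arm.move_gripper(OPEN[k],30)
    arm.line_to(at(OBJ[k],z+.09),.3)
    arm.line_to(at(OBJ[k],z),.1); print("down",arm.read_ft_force())
    arm.move_gripper(0.,30); print("grip",arm.read_opening(),arm.read_finger_force(),arm.read_ft_force())
    arm.line_to(at(OBJ[k],z+up),.2); print("lift",arm.read_opening(),arm.read_finger_force(),arm.read_time())
def place(k,d=(0,0),up=.12):
    z=GZ[k]+.054+.006; p=np.array(PAD[k])+d
    arm.line_to(at(p,z+up),.25)
    arm.line_to(at(p,z+.02),.2); arm.line_to(at(p,z),.04); print("set",arm.read_ft_force())
    o=arm.read_opening(); arm.move_gripper(min(1,o+.12)); print("rel",o,arm.read_opening())
    arm.line_to(at(p,z+up),.2); print(k,arm.read_time())
E
python3 - <<'E'
from h import *
np.set_printoptions(precision=3,suppress=True)
for p,a in(((.2,-.5,.56),.38),((.44,.1,.56),2.227),((.455,.113,.17),2.227)):
    print(arm.ik(list(p),quat(a)))
for k in OBJ:
    for P,o in((OBJ,0),(PAD,.005)):
        for u in(0,.12): print(k,arm.ik(at(P[k],GZ[k]+.054+o+u),Q))
print(proj("top",np.array([.66,.25,.29])))
E
```

```text
[ 1.155  0.307 -0.008  1.229  0.002  1.606 -0.043]
[ 0.455  0.228 -0.955  1.428  0.186  1.58   0.17 ]
[ 0.034  0.583 -0.474  2.071  0.468  0.591 -0.112]
green [-0.168  0.728 -0.181  2.13   0.397  0.315 -0.027]
green [ 0.116  0.556 -0.593  2.043  0.487  0.682 -0.137]
green [-0.53   0.862 -0.455  1.758  0.577  0.658 -0.658]
green [-0.292  0.81  -0.905  1.679  0.729  1.025 -0.791]
yellow [-0.474  0.715 -0.092  2.103  0.186  0.331 -0.063]
yellow [ 0.041  0.641 -0.882  2.006  0.684  0.82  -0.582]
yellow [-0.32   0.857 -0.499  1.764  0.612  0.681 -0.505]
yellow [-0.122  0.782 -0.868  1.681  0.687  1.011 -0.574]
blue [-0.183  0.809 -0.412  1.847  0.54   0.599 -0.279]
blue [ 0.017  0.701 -0.75   1.762  0.587  0.916 -0.33 ]
blue [-0.4    0.916 -0.555  1.597  0.615  0.81  -0.558]
blue [-0.248  0.85  -0.882  1.512  0.701  1.117 -0.621]
red [ 0.028  0.799 -0.42   1.795  0.501  0.655 -0.028]
red [ 0.123  0.654 -0.576  1.705  0.432  0.912  0.028]
red [-0.374  0.773 -0.543  1.917  0.654  0.634 -0.678]
red [-0.237  0.633 -0.759  1.82   0.543  0.908 -0.589]
(np.float64(288.36053362310764), np.float64(113.64714253234486))
```

```bash
python3 - <<'E'
from h import *
import cv2
np.set_printoptions(precision=3,suppress=True)
arm.move_j([1.155,.307,0,1.229,0,1.606,-.04])
arm.move_j([-.3,.307,0,1.229,0,1.606,-.04])
print(arm.read_tool_pos(),arm.read_eef_rot(),arm.read_time())
arm.line_to([.4554,.14,.25],.25,ori=Q)
print(arm.read_joint_positions(),arm.read_time(),arm.read_ft_force())
arm.move_gripper(OPEN['green'],30)
arm.line_to(at(OBJ['green'],.15),.25)
a=snapshot("top")[130:330,170:410];b=snapshot("scene")[160:315,150:350]
cv2.imwrite("pics/c2.png",np.hstack([cv2.resize(a,(400,333)),cv2.resize(b,(400,333))]))
E
```

```text
[0.521 0.137 0.56 ] [ 0.61   0.792 -0.     0.   ] 3.725
[-0.275  0.421 -0.096  1.976  0.058  0.745  0.251] 5.1417 [ 0.212 -0.797 -0.108]
```

View pics/c2.png

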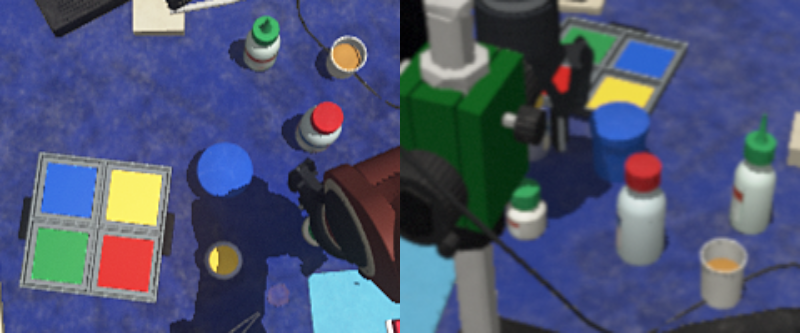

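The gripper hangs over the green bottle in the top view; its fingers show at (558,130) in the scene half. All clear, so I'll pick.

```bash
python3 - <<'E'
from h import *
import cv2
np.set_printoptions(precision=3,suppress=True)
pick("green",.08)
cv2.imwrite("pics/lift.png",snapshot("scene"))
if arm.read_opening()>.2: place("green",up=.08)
arm.line_to(at((.42,.24),.2),.25)
a=snapshot("top")[130:330,170:410];b=snapshot("scene")[160:315,150:350]
cv2.imwrite("pics/c3.png",np.hstack([cv2.resize(a,(400,333)),cv2.resize(b,(400,333))]))
E
```

```text
down [ 0.961  0.57  -0.133]
grip 0.4198568544811847 30.04505251235969 [-0.705 -0.477  6.483]
lift 0.420821040255845 30.058294095651945 8.5833
set [-0.483 -0.486  1.654]
rel 0.42259042775918404 0.5411224067116419
green 11.9083
```

View pics/c3.png

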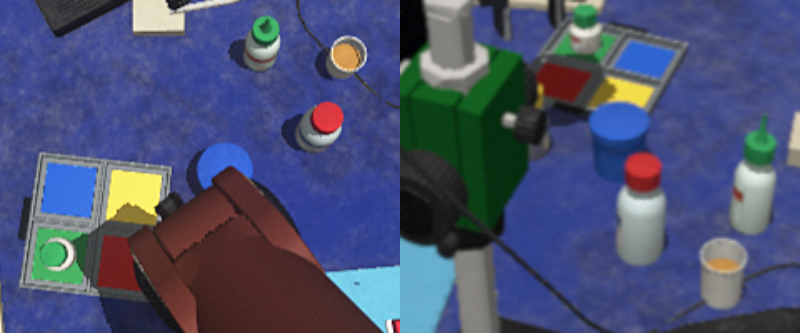

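Green stands upright on its pad, with the cap at about (57,252). I'll measure its offset from the pad centre.

```bash
python3 - <<'E'
from h import *
import cv2
im=cv2.imread("pics/c3.png")[210:300,10:110]
cv2.imwrite("pics/c4.png",cv2.resize(im,None,fx=5,fy=5,interpolation=cv2.INTER_CUBIC))
E
```

```text
(no output)
```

View pics/c4.png

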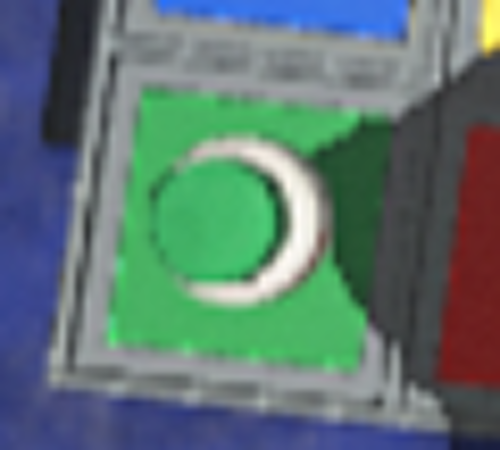

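```bash
python3 - <<'E'
from h import *
print(ray("top",202.0,282.8,.053),ray("top",170+(10+254/5)/1.667,130+(210+235/5)/1.665,.03), PAD["green"])
E
```

```text
[0.42853694 0.41310374 0.053     ] [0.42575444 0.40882923 0.03      ] (0.4286, 0.4148)
```

Green is centred to within 2 mm. Next, yellow and then blue, with the same settings.

```bash
python3 - <<'E'
from h import *
import cv2
np.set_printoptions(precision=3,suppress=True)
ok=True
for k,d in(("yellow",.043),("blue",.06)):
    pick(k,.12)
    if arm.read_opening()<.35 or arm.read_finger_force()<10: print("MISS"); ok=False; break
    place(k)
if ok: arm.line_to(at((.54,.15),.25),.25)
print(arm.read_time())
a=snapshot("top")[130:330,170:410];b=snapshot("scene")[160:315,150:350]
cv2.imwrite("pics/c5.png",np.hstack([cv2.resize(a,(400,333)),cv2.resize(b,(400,333))]))
E
```

```text
down [ 0.246  0.227 -0.087]
grip 0.4900977905859616 30.362337801925605 [-1.305  0.316  6.339]
lift 0.4852766703175869 30.43696404551156 15.5667
set [-1.133 -1.33   1.447]
rel 0.49177216573316795 0.6074849923008653
yellow 18.5417
down [-0.184 -0.234  0.892]
grip 0.6815481262357159 31.671325005590916 [-1.899 -0.055  5.53 ]
lift 0.678794666327775 32.34224108979106 21.675
set [-2.027 -1.104  3.101]
rel 0.6837463958634765 0.8052533367749284
blue 24.8833
26.075
```

View pics/c5.png

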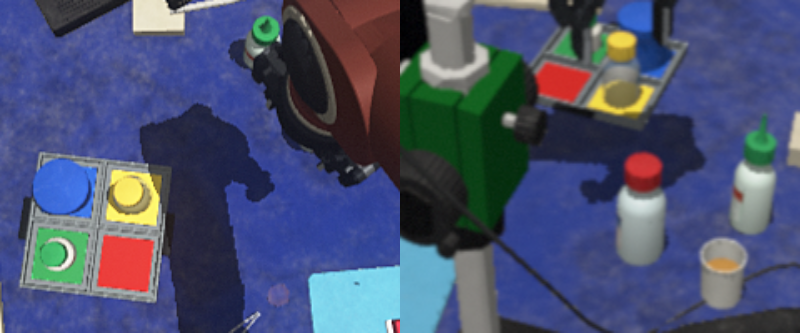

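Yellow and blue stand upright on their pads. Red goes last.

```bash
python3 - <<'E'
from h import *
import cv2
np.set_printoptions(precision=3,suppress=True)
pick("red",.12)
if arm.read_opening()>.35 and arm.read_finger_force()>10:
    place("red",up=.13)
    arm.line_to(at((.44,.2),.26),.25)
print(arm.read_time())
a=snapshot("top")[130:330,170:410];b=snapshot("scene")[160:315,150:350]
cv2.imwrite("pics/c6.png",np.hstack([cv2.resize(a,(400,333)),cv2.resize(b,(400,333))]))
E
```

```text
down [-0.469  0.434  0.202]
grip 0.5218320430657882 30.56398917833576 [-1.295 -1.728  5.553]
lift 0.5204259100930655 30.69527643820038 28.9167
set [-0.771 -1.23   1.677]
rel 0.5248322550308597 0.645074448813154
red 32.575
33.2833
```

View pics/c6.png

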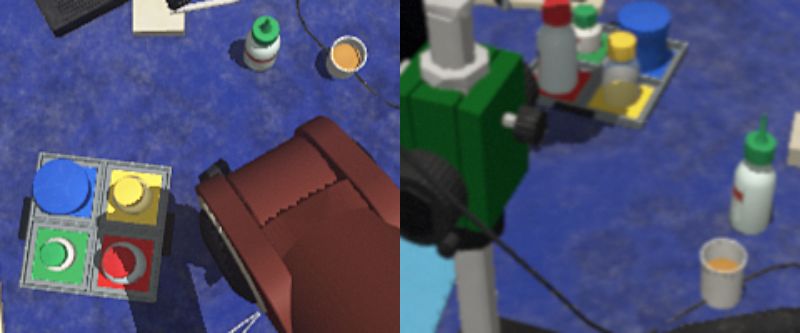

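All four are upright, with the spout bottle and pot where they were. Caps are at about red (118,262), yellow (128,191) and blue (62,187). One last check of the offsets.

```bash
python3 - <<'E'
from h import *
import cv2
for k,u,v,z in(("red",118,262,.105),("yellow",128,191,.079),("blue",62,187,.063)):
    print(k,(ray("top",170+u/1.667,130+v/1.665,z)[:2]-PAD[k]).round(4))
im=cv2.imread("pics/c6.png")[145:310,10:180]
cv2.imwrite("pics/c7.png",cv2.resize(im,None,fx=3.5,fy=3.5,interpolation=cv2.INTER_CUBIC))
E
```

```text
red [ 0.0013 -0.0011]
yellow [0.0003 0.0006]
blue [-0.0017 -0.0026]
```

View pics/c7.png

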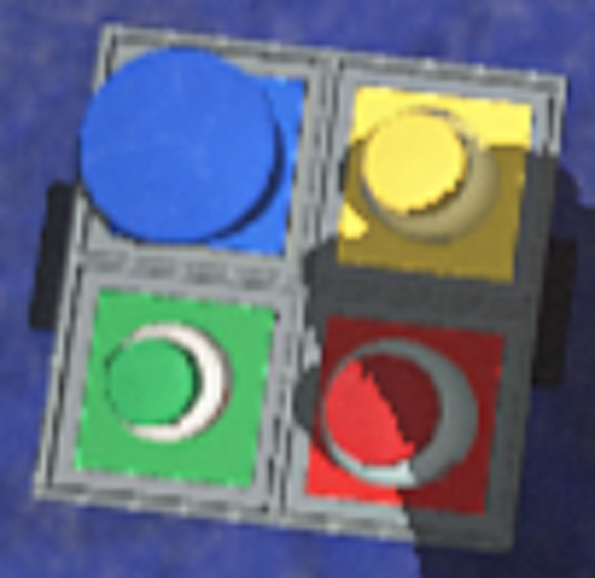

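All four sit within about 3 mm of their pad centres.

```bash
python3 -c "
from station import ticket
print(ticket.finish_job())"
```

```text
the job is handed in; nothing more can be done
None
```

The job is handed in at about 33 s: all four containers stand upright on their matching pads, within about 3 mm of centre by the top camera, and the spout bottle and open pot were left where they stood.

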